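Change the range key on the test-rig console

TASK

Switch the test-rig console to the range marked with the solid disc: slide the steel lock-out gate fully open, press the disc key fully home until it latches by itself and the key that was latched (two bars) jumps up, then slide the gate fully closed again over the keys. Do not overload the keys (25 N at most), do not press the square or the cross key, and leave the battery block, pulley and flange where they are.

Things in the scene. Friction and masses are not known exactly. Their poses are not given: they have to be found in the camera images.
- console: Grey steel operator console fixed to the bench, 300 mm wide (its y), 130 mm deep, 110 mm high at the back; position and yaw vary. Origin: centre of the underside, on the bench. x from the low front edge (robot side) to the back, y left, z up. Its key face slopes up to the back at 20 degrees: in the console frame up the slope is (0.940, 0, 0.342), out of the face is (-0.342, 0, 0.940).
- key_row (a point): Point on the sloping face of the console, 85 mm above its origin, on the key-row line; console axes. Four key places lie along y from here: at -110, -54, +2 and +58 mm. Each key sits in a well 44 mm wide (y) and 64 mm long (up the slope), with 12 mm ribs between wells, tops flush with the face. Nothing stands out of the face but the keys, the gate and its guide strip behind the keys.
- key_disc_top (a point): Black key, cap 40 mm (y) by 60 mm (up the slope), bearing in white: one raised solid disc, 30 mm across; this is the key to be selected. May be in any of the four places. Point: middle of the cap, level with the top of the mark (3 mm high): 5 mm out of the face when up, 8 to 17 mm below it when latched; moves with the key.
- key_disc_depth (a joint): How far this key is pressed in, m, square to the sloping face (20 degrees off straight down, leaning away from the robot): 0 up; latches somewhere from 0.013 to 0.022, differently each time (not told by the other keys). Spring and interlock cam make it climb to 6 to 9 N, then drop just before the latch; a rubber end stop begins 0.4 mm past the latch and adds 15 to 20 N per mm. Over 25 N overloads a key.
- key_disc: The same key as key_disc_top, as a body; origin in the middle of the key, 5 mm below that point square to the face. Springs back up if let go before it latches; once latched stays down by itself; jumps up when another key latches.
- key_bars_top (a point): Black key, cap 40 mm (y) by 60 mm (up the slope), bearing in white: two parallel raised bars, 44 mm long, running up the slope; this key is latched down at the start. May be in any of the four places. Point: middle of the cap, level with the top of the mark (3 mm high): 5 mm out of the face when up, 8.5 mm below it when latched; moves with the key.
- key_bars_depth (a joint): How far this key is pressed in, m, square to the sloping face (20 degrees off straight down, leaning away from the robot): 0 up; latched about 0.0135.
- key_bars: The same key as key_bars_top, as a body; origin in the middle of the key, 5 mm below that point square to the face. Springs back up if let go before it latches; once latched stays down by itself; jumps up when another key latches.
- key_square_top (a point): Black key, cap 40 mm (y) by 60 mm (up the slope), bearing in white: a raised open square frame, 32 mm outside. May be in any of the four places. Point: middle of the cap, level with the top of the mark (3 mm high): 5 mm out of the face when up, 8 to 17 mm below it when latched; moves with the key.
- key_square_depth (a joint): How far this key is pressed in, m, square to the sloping face (20 degrees off straight down, leaning away from the robot): 0 up; latches somewhere from 0.013 to 0.022, differently each time (not told by the other keys).
- key_square: The same key as key_square_top, as a body; origin in the middle of the key, 5 mm below that point square to the face. Springs back up if let go before it latches; once latched stays down by itself; jumps up when another key latches.
- key_cross_top (a point): Black key, cap 40 mm (y) by 60 mm (up the slope), bearing in white: a raised cross, 44 mm by 34 mm. May be in any of the four places. Point: middle of the cap, level with the top of the mark (3 mm high): 5 mm out of the face when up, 8 to 17 mm below it when latched; moves with the key.
- key_cross_depth (a joint): How far this key is pressed in, m, square to the sloping face (20 degrees off straight down, leaning away from the robot): 0 up; latches somewhere from 0.013 to 0.022, differently each time (not told by the other keys).
- key_cross: The same key as key_cross_top, as a body; origin in the middle of the key, 5 mm below that point square to the face. Springs back up if let go before it latches; once latched stays down by itself; jumps up when another key latches.
- gate_paddle (a point): Steel lock-out gate: a comb of four tongues 14 mm wide, 5 mm thick, tops 14 mm out of the face; closed, one lies over the middle of each key. Moved by its upright paddle at its left (+y) end: 12 mm thick (y), 60 mm long (up the slope), from 9 to 49 mm out of the face. Point: paddle centre, 29 mm out of the face and 26 mm up the slope from the key-row line; moves with the gate.
- gate_travel (a joint): Gate slide, m: 0 closed (tongues over the keys, paddle centre at console y = 106 mm), growing to the left (console +y) to 0.028 fully open at a stop (tongues over the ribs, 42 mm clear between them). Friction 1.5 to 2 N; stays where it is left.
- pack: Bystander: yellow and black battery block, 110 x 75 x 72 mm, stands on the bench; origin at the centre of its underside.
- pulley: Bystander: aluminium toothed-belt pulley, 104 mm diameter, 50 mm high, lying flat; origin at the centre of its underside.
- flange: Bystander: dark steel bolted flange, 96 mm diameter, 46 mm high; origin at the centre of its underside.

How it is judged:
On the way, in this order (a step that is already met when the one before it is completed fails the run):
1. the gate is slid fully open (value of joint gate_travel above 0.024 m), for 0.1 s.
2. with the gate open, the disc key is latched down with the fingers off it and all other keys are up (value of joint key_disc_depth above 0.011 m and value of joint each of key_bars_depth, key_square_depth, key_cross_depth below 0.003 m and value of joint gate_travel above 0.022 m and contact force between key_disc and the fingers below 0.3 N), for 0.3 s.
3. the gate is slid fully closed (value of joint gate_travel below 0.005 m), for 0.1 s.
At the end, for the whole second after the job is handed in: The disc key stays latched (pressed in more than 11 mm), the other three keys are up (within 3 mm), and the gate is closed (within 5 mm of its closed stop) and at rest (value of joint key_disc_depth above 0.011 m and value of joint each of key_bars_depth, key_square_depth, key_cross_depth below 0.003 m and value of joint gate_travel below 0.005 m and velocity of joint gate_travel between -0.01 and 0.01 m/s); the robot touches nothing.
It fails at once if the square-marked key is pressed (more than 6 mm) (value of joint key_square_depth above 0.006 m).
It fails at once if the cross-marked key is pressed (more than 6 mm) (value of joint key_cross_depth above 0.006 m).
It fails at once if a key is overloaded (more than 25 N on it) (contact force between any of key_disc, key_bars, key_square, key_cross and the fingers above 25 N).
It fails at once if the battery block, pulley or flange is moved by more than 20 mm (distance of any of pack, pulley, flange from where it was at the start of the episode above 0.02 m).
It also fails if it takes over 56 s, if anything falls off the work surface, if the arm or the gripper's body presses on something with over 40 N, if the wrist force passes 120 N, or if a joint passes its speed limit or range.

ROBOT

A 6-joint arm with a two-finger parallel gripper is mounted at the origin on the work surface. World frame = base frame: x ahead of the robot, y to its left, z up, the work surface at z = 0. Lengths are in m, angles in rad, forces in N, time in s.
With the tool pointing down it reaches from about 0.375 to 0.9 m from the base axis. Payload 3.1 kg.
Tool frame: the origin (TCP) lies midway between the tips of the shut fingers; the grasp point (between the pads) lies robot.grip_point_offset behind it (robot.grip_point_offset is the distance from the TCP to the grasp point, in m); z points along the fingers, y is the direction in which the jaws open and shut (so a half turn about z gives the same grasp; the last joint's range is limited). The gripper opens to 87 mm and grips with 3 to 60 N. Pads are 19 mm wide; open, the fingers measure 117 mm over their backs; the gripper's body (75 mm by 190 mm) begins 51 mm behind the grasp point.
Start: joints at [1.075, 0.527, 1.433, -0, 1.181, -0.178], TCP at [0.195, 0.594, 0.223] pointing down, gripper open.
Joint ranges: [-3.08, 3.08], [-0.75, 2.2], [0.22, 2.44], [-1.43, 4.57], [0, 2.65], [-2.85, 2.85]. Speed limits (rad/s): [2.79, 2.79, 3.14, 3.14, 3.14, 3.14].

INTERFACE

Orientations are given as a unit quaternion [x, y, z, w].
In Python, from rig import robot, cams, hand_in gives the robot as it stands. The module is installed in compiled form; this text tells all that it offers.
- The arm moves only by the tool send_rows, never from a script. Its argument "steps" is one flat list of numbers, 5 for each row, row after row: the finger opening in m, from 0 to 0.087, then the shift along the tool's x, y, z in m, then the turn about the tool's z in rad. A call has 1 to 8 rows; each row is the pose to reach, as a shift and turn from the pose measured when the call began, along the tool's axes at that moment; what a row does not reach only later rows make up. A row lasts 1/8 s, in which the tool goes at most 62.5 mm and 10.7 degrees, less where a joint would pass 70% of its speed; a pose out of reach is approached as far as the arm can. A call with a gripper value outside its range is refused whole. The fingers move at their own pace and stop on an object; "force" is the grip in N (left out, the last holds). Time passes only in rows, so rows that repeat a pose let the fingers close. It gives the time, the measured TCP pose, the force and the opening at its end, in the units of the state.
- robot.get_obs(): the state, without advancing time (a new reading comes with each control period).
- cams.camera(name): name is "side" or "top" or "wrist"; returns a dict with "color" (420x560x3 uint8, red, green, blue), "range_z" (420x560 float32, m along the optical axis (not along the pixel's ray), 0 where there is no reading), "intrinsics" (3x3 intrinsics, pixels), "extrinsics" (4x4, takes a point from camera to world coordinates). Camera axes: x right, y down, z forward; pixel columns grow to the right and rows downward; lengths in m; the calibration is good to about 2 mm. A picture is of the moment at which its call begins.
- hand_in(): hands the job in, once; it reports no verdict.
The state is a dict: "time": time; "q": joint angles; "joint_velocities": joint speeds; "joint_torque": joint torques, N m; "position": TCP position; "tool_rot": TCP orientation; "ft_force": force on the tool from outside, world axes, zero at the start; "moment": the same for the moment, N m; "grip_width": finger opening in m.
Only numpy, scipy, OpenCV 4.12 (cv2) and the standard library are available. Lean on these libraries where they do the work, as an engineer would, in place of code of your own. Each camera call takes 0.05 s, during which the arm holds its last target.

## Working session

There is one attempt and no reset: what is moved stays moved. The work goes in short steps, Python scripts to look and compute and a tool call to move; the robot and the scene stay as the last step left them, time stands still between calls to the robot, and variables do not carry over. Pictures are saved under pics/ and viewed, and the job is handed in when it is done.

Besides the shell and the picture viewer there is one more tool, called as name(argument=value, ...) on one line, values as JSON. send_rows: Moves the arm, as the interface text tells. Its arguments: {"type":"object","properties":{"steps":{"type":"array","items":{"type":"number"}},"force":{"type":"number"}},"required":["steps"]}

```bash
mkdir -p pics
python3 - <<'E'
from rig import robot,cams
import cv2,numpy as np
o=robot.get_obs();print({k:np.round(v,3) for k,v in o.items()}); print(robot.grip_point_offset)
for n in ["top","side","wrist"]:
    c=cams.camera(n);cv2.imwrite(f"pics/{n}0.png",c["color"][:,:,::-1]);np.savez(f"{n}0.npz",**c)
    print(n,c["intrinsics"].round(1).tolist(),c["extrinsics"].round(3).tolist())
E
```

```text
{'time': np.float64(0.0), 'q': array([ 1.074,  0.528,  1.434, -0.   ,  1.181, -0.179]), 'joint_velocities': array([ 0.   ,  0.001,  0.   , -0.001,  0.   ,  0.   ]), 'joint_torque': array([ -0.   , -44.005, -17.659,   0.063,   0.058,  -0.   ]), 'position': array([0.195, 0.593, 0.222]), 'tool_rot': array([ 0.158,  0.987, -0.001, -0.   ]), 'ft_force': array([-0.568, -0.048,  0.342]), 'moment': array([ 0.014, -0.022,  0.037]), 'grip_width': np.float64(0.087)}
0.0187
top [[382.0, 0.0, 277.9], [0.0, 382.0, 208.1], [0.0, 0.0, 1.0]] [[0.003, -0.994, 0.107, 0.516], [-1.0, -0.003, 0.006, -0.001], [-0.005, -0.107, -0.994, 0.979], [0.0, 0.0, 0.0, 1.0]]
side [[483.0, 0.0, 274.2], [0.0, 483.0, 209.2], [0.0, 0.0, 1.0]] [[0.975, -0.176, 0.134, 0.422], [-0.221, -0.728, 0.649, -0.835], [-0.016, -0.663, -0.748, 1.049], [0.0, 0.0, 0.0, 1.0]]
wrist [[304.2, 0.0, 276.6], [0.0, 304.2, 206.1], [0.0, 0.0, 1.0]] [[0.313, 0.916, 0.252, 0.128], [0.95, -0.301, -0.086, 0.616], [-0.003, 0.267, -0.964, 0.384], [0.0, 0.0, 0.0, 1.0]]
```

View pics/top0.png

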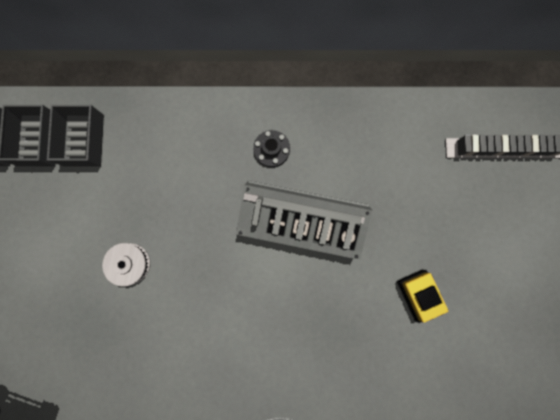

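View pics/side0.png

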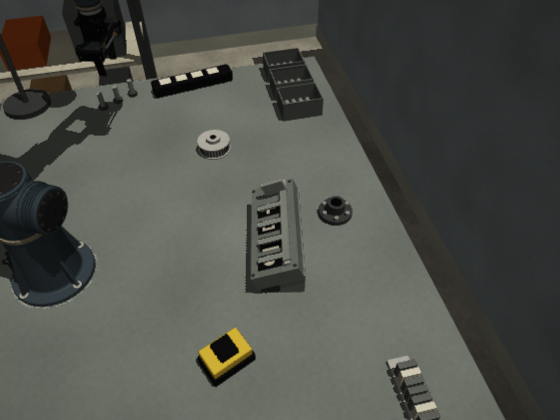

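Run:
```python
import cv2,numpy as np
t=np.load("top0.npz")["color"][170:270,225:385,::-1];s=np.load("side0.npz")["color"][165:305,230:320,::-1]
cv2.imwrite("pics/tc.png",cv2.resize(t,None,fx=5,fy=5,interpolation=cv2.INTER_CUBIC))
cv2.imwrite("pics/sc.png",cv2.resize(s,None,fx=4.2,fy=4.2,interpolation=cv2.INTER_CUBIC))
```

```text
(no output)
```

View pics/tc.png

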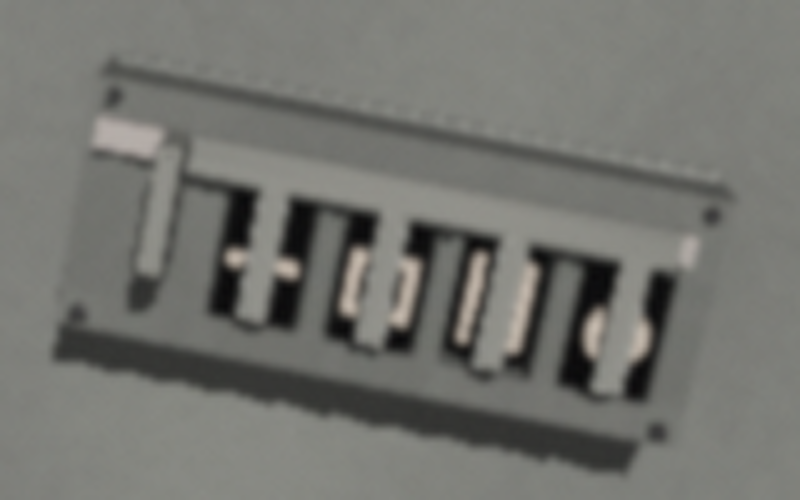

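View pics/sc.png

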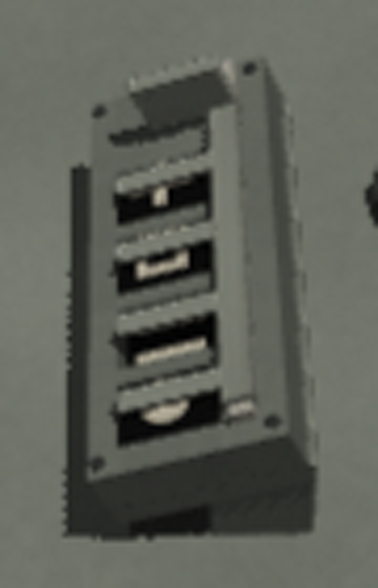

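View pics/wrist0.png

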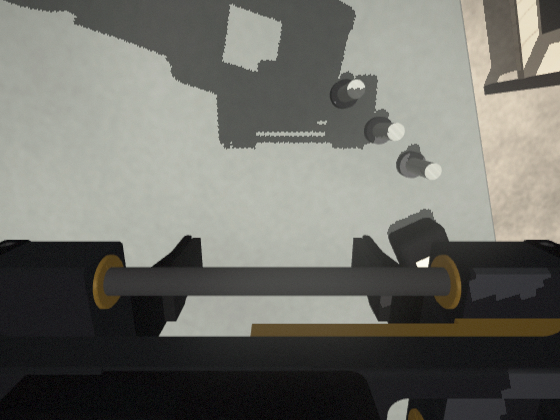

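```bash
cat > h.py <<'E'
import numpy as np,cv2
def cloud(c):
    K,T,z=c["intrinsics"],c["extrinsics"],c["range_z"]
    v,u=np.mgrid[:z.shape[0],:z.shape[1]]
    p=np.stack([(u-K[0,2])/K[0,0]*z,(v-K[1,2])/K[1,1]*z,z],-1)@T[:3,:3].T+T[:3,3]
    p[z==0]=np.nan
    return p
def fit(c,zmin=0.045):
    p=cloud(c); m=(p[...,2]>zmin)&(p[...,0]>0.3)&(p[...,0]<0.72)&(abs(p[...,1])<0.35)&(p[...,2]<0.2)
    n,l,s,_=cv2.connectedComponentsWithStats(m.astype(np.uint8))
    cand=[i for i in range(1,n) if s[i,4]>1500]
    return p,l,cand
E
python3 - <<'E'
from h import *
for n in ["top","side"]:
    c=dict(np.load(n+"0.npz")); p,l,cand=fit(c)
    for i in cand:
        P=p[l==i]; P=P[P[:,2]<.115]
        r=cv2.minAreaRect(P[:,:2].astype(np.float32)*1000)
        # plane ransac-ish
        Q=P
        rng=np.random.default_rng(0);best=None;bi=0
        for _ in range(500):
            a,b,d=Q[rng.choice(len(Q),3,False)]
            nn=np.cross(b-a,d-a);L=np.linalg.norm(nn)
            if L<1e-4: continue
            nn/=L; k=abs((Q-a)@nn)<.002
            if k.sum()>bi:bi=k.sum();best=k
        G=Q[best];c0=G.mean(0);nn=np.linalg.svd(G-c0)[2][2];nn*=np.sign(nn[2])
        print(n,len(P),r,"normal",nn.round(3),"tilt",np.degrees(np.arccos(nn[2])),"yaw",np.degrees(np.arctan2(-nn[1],-nn[0])),bi,c0.round(4),P.min(0),P.max(0))
        r2=cv2.minAreaRect(G[:,:2].astype(np.float32)*1000);print(r2, "z at rect centre",c0[2]-((np.array(r2[0])/1000-c0[:2])@nn[:2])/nn[2])
E
```

```text
top 6516 ((585.8641357421875, -53.472137451171875), (300.56268310546875, 132.32144165039062), 78.71690368652344) normal [-0.339  0.069  0.938] tilt 20.220032483436565 yaw -11.453224328441275 3087 [ 0.5759 -0.0447  0.0886] [ 0.49318918 -0.21202293  0.04595832] [0.67825277 0.10406088 0.11499166]
((577.4794311523438, -52.02653503417969), (300.13201904296875, 115.17442321777344), 78.7298812866211) z at rect centre 0.08964789619805485
side 4759 ((587.1253051757812, -55.531402587890625), (306.24505615234375, 132.1910400390625), 78.63457489013672) normal [-0.34   0.066  0.938] tilt 20.271816165202296 yaw -10.907729575868947 1671 [ 0.5726 -0.0731  0.0866] [ 0.49425276 -0.215754    0.04509961] [0.68080118 0.10618809 0.11499353]
((578.9068603515625, -55.50273132324219), (300.8386535644531, 116.06951141357422), 78.64210510253906) z at rect centre 0.08763428955553294
```

```bash
cat >> h.py <<'E'
YAW=np.radians(-11.3); O=np.array([.586,-.0535,0])
Rc=np.array([[np.cos(YAW),-np.sin(YAW),0],[np.sin(YAW),np.cos(YAW),0],[0,0,1]])
S=np.array([[.940,0,-.342],[0,1,0],[.342,0,.940]]) # cols: upslope,y,out
def toface(p): return ((p-O)@Rc-np.array([0,0,.085]))@S   # slope,y,out
def w2(f): return O+Rc@(np.array([0,0,.085])+S@np.array(f))
from scipy.spatial.transform import Rotation as R
def shift(f):
    from rig import robot
    o=robot.get_obs(); M=R.from_quat(o["tool_rot"]).as_matrix()
    d=M.T@(np.array(f)-o["position"])
    print("pos",o["position"].round(4),"shift",d.round(4),"yaw of tool y",np.degrees(np.arctan2(M[1,1],M[0,1])).round(2),"ft",o["ft_force"].round(2),"face",toface(o["position"]).round(4))
E
python3 - <<'E'
from h import *
for n in ["top","side"]:
    c=dict(np.load(n+"0.npz")); p=cloud(c).reshape(-1,3); f=toface(p); col=c["color"].reshape(-1,3).astype(int)
    k=(abs(f[:,0])<.08)&(abs(f[:,1])<.16)
    q=f[k&(f[:,2]>.03)&(f[:,2]<.06)];print(n,"paddle",len(q),q.min(0).round(4),q.max(0).round(4),np.median(q,0).round(4))
    q=f[k&(abs(f[:,2])<.003)];print("face off",np.median(q[:,2]))
    q=f[k&(f[:,2]>.010)&(f[:,2]<.018)&(f[:,0]<.0)&(f[:,0]>-.025)]
    h,e=np.histogram(q[:,1],np.arange(-.15,.15,.004));print([(e[i].round(3),h[i]) for i in range(len(h)) if h[i]>1])
    wm=f[k&(c["color"].reshape(-1,3).min(1)>150)&(f[:,0]<.03)];
    for y in(-.11,-.054,.002,.058):
        g=wm[abs(wm[:,1]-y)<.022];print(y,len(g),g.min(0).round(3) if len(g) else 0,g.max(0).round(3) if len(g) else 0)
shift(w2([.026,.106,.029]))
print(w2([.026,.106,.029]))
E
```

```text
top paddle 172 [-0.0206  0.0999  0.0302] [0.0387 0.1121 0.0588] [0.0113 0.1052 0.0553]
face off -0.00047866469462108305
[(np.float64(-0.13), np.int64(4)), (np.float64(-0.126), np.int64(8)), (np.float64(-0.122), np.int64(13)), (np.float64(-0.106), np.int64(6)), (np.float64(-0.102), np.int64(11)), (np.float64(-0.098), np.int64(15)), (np.float64(-0.094), np.int64(5)), (np.float64(-0.018), np.int64(2)), (np.float64(-0.014), np.int64(17)), (np.float64(-0.01), np.int64(15)), (np.float64(-0.002), np.int64(2)), (np.float64(0.006), np.int64(2)), (np.float64(0.01), np.int64(12)), (np.float64(0.014), np.int64(17)), (np.float64(0.018), np.int64(2)), (np.float64(0.038), np.int64(4)), (np.float64(0.042), np.int64(7)), (np.float64(0.046), np.int64(7)), (np.float64(0.05), np.int64(2)), (np.float64(0.066), np.int64(7)), (np.float64(0.07), np.int64(9)), (np.float64(0.074), np.int64(3)), (np.float64(0.082), np.int64(2))]
-0.11 25 [-0.024 -0.131  0.009] [ 0.03  -0.098  0.017]
-0.054 41 [-0.035 -0.068 -0.004] [ 0.002 -0.042  0.001]
0.002 33 [-0.029 -0.013  0.009] [-0.002  0.015  0.016]
0.058 8 [-0.018  0
[... 500 characters left out ...]
)), (np.float64(-0.018), np.int64(3)), (np.float64(-0.014), np.int64(2)), (np.float64(-0.01), np.int64(3)), (np.float64(-0.006), np.int64(12)), (np.float64(-0.002), np.int64(3)), (np.float64(0.002), np.int64(7)), (np.float64(0.006), np.int64(4)), (np.float64(0.046), np.int64(4)), (np.float64(0.05), np.int64(9)), (np.float64(0.054), np.int64(4)), (np.float64(0.058), np.int64(2)), (np.float64(0.062), np.int64(3)), (np.float64(0.098), np.int64(3)), (np.float64(0.102), np.int64(2))]
-0.11 0 0 0
-0.054 0 0 0
0.002 0 0 0
0.058 0 0 0
pos [0.195  0.5932 0.2218] shift [-0.5752 -0.385   0.1011] yaw of tool y 71.79 ft [ 0.61 -0.34 -0.73] face [-0.4328  0.5576  0.3031]
[0.62101078 0.04759962 0.121152  ]
```

```bash
sed -i 's/^def toface/F0=np.array([-.0185,0,.085])\ndef toface/; s/np.array(\[0,0,.085\])/F0/g' h.py
python3 - <<'E'
from h import *
for n in ["top","side"]:
    c=dict(np.load(n+"0.npz")); p=cloud(c).reshape(-1,3); f=toface(p); col=c["color"].reshape(-1,3).astype(int)
    k=(abs(f[:,0])<.08)&(abs(f[:,1])<.16)
    q=f[k&(f[:,2]>.02)&(f[:,2]<.06)];print(n,"paddle",len(q),q.min(0).round(4),q.max(0).round(4),np.median(q,0).round(4))
    q=f[k&(abs(f[:,2])<.006)];print("face off",np.median(q[:,2]),"low x",np.percentile(f[(abs(f[:,1])<.12)&(abs(f[:,2])<.004),0],[0.5,99.5]))
    wm=f[k&(c["color"].reshape(-1,3).min(1)>(140 if n=="top" else 120))&(f[:,0]<.03)];
    for y in(-.11,-.054,.002,.058):
        g=wm[abs(wm[:,1]-y)<.022];print(y,len(g),g.min(0).round(3) if len(g) else 0,g.max(0).round(3) if len(g) else 0,np.median(g,0).round(3) if len(g) else 0)
shift(w2([.026,.106,.029])); print(w2([.026,.106,.029]))
E
```

```text
top paddle 177 [-0.0032  0.0999  0.0204] [0.0561 0.1121 0.0524] [0.0291 0.1052 0.049 ]
face off 0.001004627077521294 low x [-0.26271228  0.07168033]
-0.11 36 [-0.007 -0.124  0.003] [ 0.012 -0.098  0.017] [ 0.001 -0.116  0.007]
-0.054 77 [-0.019 -0.069 -0.01 ] [ 0.027 -0.041  0.019] [ 0.003 -0.061 -0.007]
0.002 49 [-0.014 -0.014  0.003] [0.019 0.016 0.014] [ 0.003 -0.007  0.006]
0.058 17 [-0.001  0.042  0.003] [0.006 0.071 0.016] [0.002 0.05  0.006]
side paddle 228 [-0.0025  0.0947  0.0201] [0.0576 0.111  0.0523] [0.028  0.0998 0.0387]
face off -0.0013024433724355576 low x [-0.27085267  0.07265424]
-0.11 24 [-0.019 -0.125  0.002] [ 0.012 -0.105  0.015] [ 0.    -0.119  0.004]
-0.054 23 [-0.022 -0.07  -0.014] [ 0.021 -0.048  0.012] [-0.001 -0.067 -0.01 ]
0.002 25 [-0.025 -0.016  0.001] [0.021 0.01  0.016] [-0.001 -0.009  0.005]
0.058 9 [-0.024  0.044  0.001] [0.019 0.061 0.014] [-0.001  0.053  0.004]
pos [0.195  0.5932 0.2218] shift [-0.5569 -0.3872  0.1011] yaw of tool y 71.79 ft [ 0.61 -0.34 -0.73] face [-0.4154  0.5576  0.2967]
[0.60286941 0.05122463 0.121152  ]
```

send_rows(steps=[0.036,-0.18,-0.13,0,-0.04,0.036,-0.37,-0.26,0,-0.08,0.036,-0.557,-0.387,0,-0.12,0.036,-0.557,-0.387,0,-0.12,0.036,-0.557,-0.387,0,-0.12,0.036,-0.557,-0.387,0,-0.12,0.036,-0.557,-0.387,0,-0.12,0.036,-0.557,-0.387,0,-0.12])

```text
time: 1.15
position: [0.4964, 0.1921, 0.2222]
tool_rot: [0.099, 0.995, -0.001, -0.0]
ft_force: [0.6, 0.2, 0.7]
grip_width: 0.0359
```

```bash
python3 -c "
from h import *
shift(w2([.026,.106,.029]))"
```

```text
pos [0.4964 0.1921 0.2222] shift [-0.1321 -0.1171  0.1012] yaw of tool y 78.66 ft [0.64 0.23 0.72] face [-0.0635  0.2233  0.1692]
```

send_rows(steps=[0.036,-0.132,-0.117,0,0,0.036,-0.132,-0.117,0,0,0.036,-0.132,-0.117,0,0,0.036,-0.132,-0.117,0,0,0.036,-0.132,-0.117,0,0])

```text
time: 1.78
position: [0.6019, 0.0517, 0.2217]
tool_rot: [0.099, 0.995, -0.0, -0.001]
ft_force: [-1.1, -0.2, -0.0]
grip_width: 0.0358
```

```bash
python3 -c "
from h import *
from rig import cams
shift(w2([.026,.106,.029]))
for n in ['wrist','side']:
    c=cams.camera(n);im=c['color'][:,:,::-1]
    cv2.imwrite('pics/%s1.png'%n,im if n=='wrist' else cv2.resize(im[120:320,180:360],None,fx=3,fy=3))
"
```

```text
pos [0.6019 0.0517 0.2217] shift [-1.300e-03 -1.000e-04  1.005e-01] yaw of tool y 78.62 ft [-1.12 -0.19 -0.02] face [0.0594 0.1063 0.1239]
```

View pics/wrist1.png

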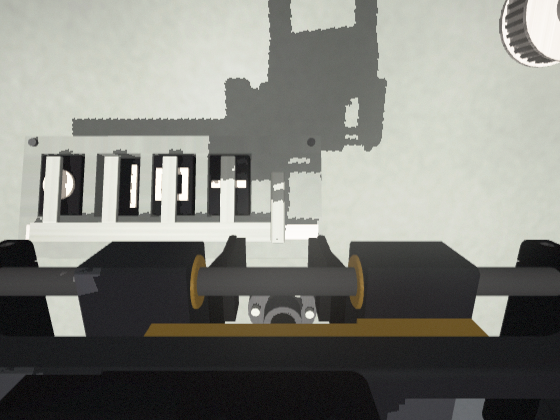

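View pics/side1.png

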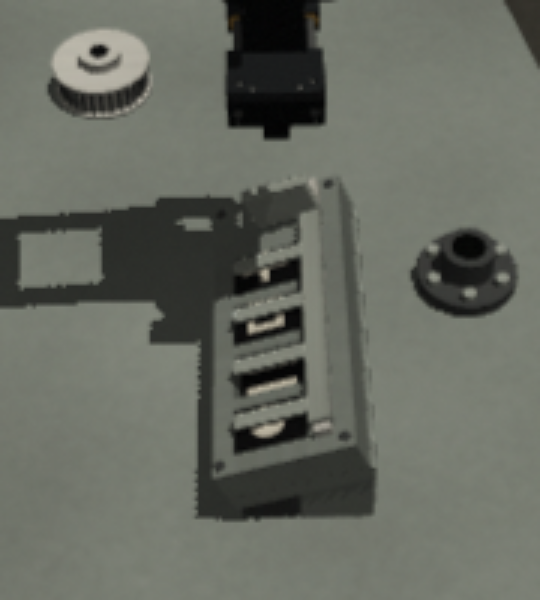

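The wrist view shows the paddle at about (278,205), midway between the fingers (columns 235 and 320), and the disc key at the far left (58,184). The side view agrees. I'll descend.

send_rows(steps=[0.036,-0.001,0,0.05,0,0.036,-0.001,0,0.09,0,0.036,-0.001,0,0.105,0,0.036,-0.001,0,0.105,0])

```text
time: 2.38
position: [0.6016, 0.0534, 0.1167]
tool_rot: [0.098, 0.995, -0.0, -0.002]
ft_force: [0.1, 0.7, 1.0]
grip_width: 0.0361
```

```bash
python3 -c "
from h import *
shift(w2([.026,.106,.029]))"
```

```text
pos [0.6016 0.0534 0.1167] shift [-0.0016 -0.0019 -0.0045] yaw of tool y 78.81 ft [0.14 0.68 1.  ] face [0.0229 0.1078 0.0253]
```

send_rows(steps=[0.036,0,0.006,0,0,0.036,0,0.012,0,0,0.036,0,0.017,0,0,0.036,0,0.022,0,0,0.036,0,0.027,0,0,0.036,0,0.031,0,0,0.036,0,0.034,0,0,0.036,0,0.035,0,0])

```text
time: 3.38
position: [0.6084, 0.0879, 0.1165]
tool_rot: [0.097, 0.995, -0.0, -0.002]
ft_force: [0.7, -2.5, 0.6]
grip_width: 0.0358
```

```bash
python3 -c "
from h import *
shift(w2([.026,.134,.029]))"
```

```text
pos [0.6084 0.0879 0.1165] shift [-0.0017 -0.009  -0.0047] yaw of tool y 78.82 ft [ 0.71 -2.47  0.63] face [0.0228 0.143  0.0252]
```

send_rows(steps=[0.036,0,0.002,0,0,0.036,0,0.003,0,0,0.036,0,0.003,0,0])

```text
time: 3.75
position: [0.6089, 0.091, 0.1163]
tool_rot: [0.097, 0.995, -0.0, -0.002]
ft_force: [-0.0, -0.5, 1.0]
grip_width: 0.036
```

send_rows(steps=[0.036,0,0.001,0,0,0.036,0,0.001,0,0])

```text
time: 4.0
position: [0.609, 0.0914, 0.1163]
tool_rot: [0.097, 0.995, -0.001, -0.002]
ft_force: [0.5, -3.9, 1.1]
grip_width: 0.036
```

send_rows(steps=[0.036,0,0.001,0,0,0.036,0,0.0015,0,0])

```text
time: 4.25
position: [0.6089, 0.0915, 0.1163]
tool_rot: [0.097, 0.995, -0.002, -0.003]
ft_force: [-0.8, -7.5, 0.5]
grip_width: 0.036
```

```bash
python3 -c "
from h import *
from rig import cams
shift(w2([.026,.134,.029]))
for n in ['top','wrist']:
    c=cams.camera(n);im=c['color'][:,:,::-1]
    cv2.imwrite('pics/%s2.png'%n,im if n=='wrist' else cv2.resize(im[150:290,200:400],None,fx=4,fy=4))
"
```

```text
pos [0.6089 0.0915 0.1163] shift [-0.0019 -0.0127 -0.0048] yaw of tool y 78.86 ft [-0.82 -7.52  0.46] face [0.0225 0.1467 0.0251]
```

View pics/wrist2.png

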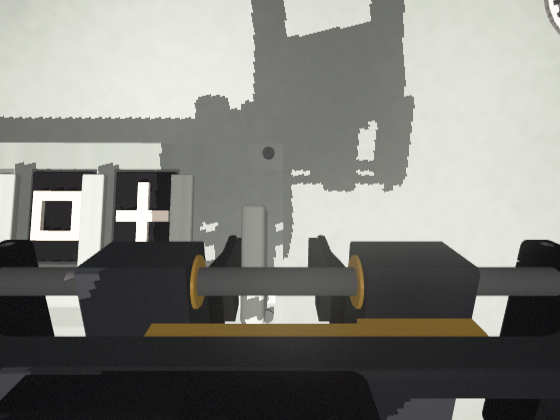

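Gate is at its stop (−7.5 N, paddle at 0.134 as expected); the tongues lie over the ribs. Now I'll back off and go to the disc key.

send_rows(steps=[0.036,0,-0.013,0,0,0.036,0,-0.013,0,0,0.036,0,-0.013,-0.05,0,0.036,0,-0.013,-0.095,0,0.036,0,-0.013,-0.095,0])

```text
time: 4.97
position: [0.6098, 0.0796, 0.2156]
tool_rot: [0.097, 0.995, -0.001, 0.002]
ft_force: [-0.3, 0.7, -0.4]
grip_width: 0.0357
```

```bash
python3 -c "
from h import *
T=O+Rc@(F0+np.array([-.0065,-.110,0.0064]));print(T)
shift(T)"
```

```text
[ 0.53993056 -0.15646896  0.0914    ]
pos [0.6098 0.0796 0.2156] shift [ 0.0234 -0.2449  0.1246] yaw of tool y 78.85 ft [-0.33  0.67 -0.39] face [0.0595 0.1352 0.1174]
```

send_rows(steps=[0,0.011,-0.12,0,0,0,0.023,-0.245,0,0,0,0.023,-0.245,0,0,0,0.023,-0.245,0,0,0,0.023,-0.245,0,0,0,0.023,-0.245,0,0])

```text
time: 5.72
position: [0.5393, -0.1555, 0.2151]
tool_rot: [0.098, 0.995, -0.0, 0.001]
ft_force: [0.2, 0.7, 0.4]
grip_width: 0.0002
```

```bash
python3 -c "
from h import *
from rig import cams
shift(O+Rc@(F0+np.array([-.0065,-.110,0.0064])))
for n in ['top','wrist','side']:
    c=cams.camera(n);im=c['color'][:,:,::-1];np.savez(n+'3.npz',**c)
    cv2.imwrite('pics/%s3.png'%n,im if n=='wrist' else cv2.resize(im[120:320,180:380],None,fx=3,fy=3))
"
```

```text
pos [ 0.5393 -0.1555  0.2151] shift [-0.0006 -0.0008  0.1237] yaw of tool y 78.79 ft [0.22 0.72 0.41] face [ 0.0376 -0.1092  0.1248]
```

View pics/wrist3.png

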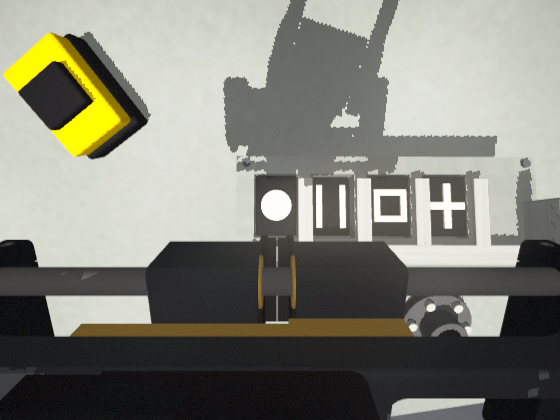

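View pics/side3.png

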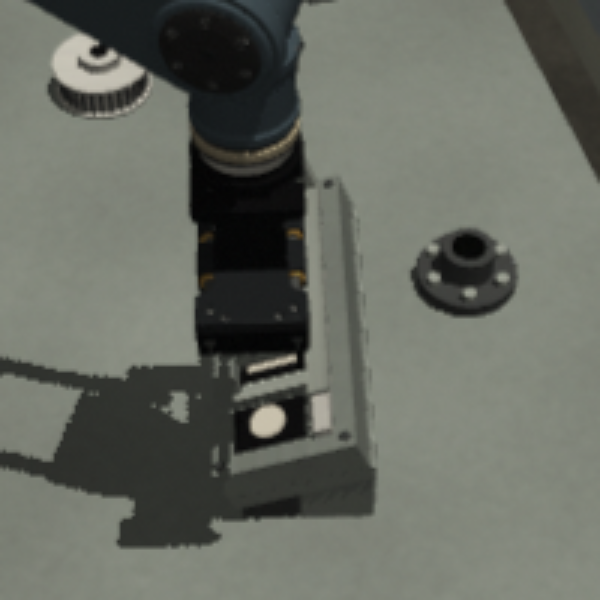

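The wrist view shows the open gate, the disc centred at (276,205), and the shut fingers at column 277, so they line up. I'll descend to just above the key.

send_rows(steps=[0,-0.001,-0.001,0.05,0,0,-0.001,-0.001,0.095,0,0,-0.001,-0.001,0.115,0,0,-0.001,-0.001,0.117,0,0,-0.001,-0.001,0.117,0])

```text
time: 6.5
position: [0.5418, -0.1554, 0.0992]
tool_rot: [0.095, 0.995, -0.001, 0.002]
ft_force: [0.5, -0.2, -0.6]
grip_width: 0.0003
```

```bash
python3 -c "
from h import *
shift(O+Rc@(F0+np.array([-.0065,-.110,0.0064])))"
```

```text
pos [ 0.5418 -0.1554  0.0992] shift [ 0.0017 -0.0014  0.0078] yaw of tool y 79.05 ft [ 0.46 -0.16 -0.57] face [ 0.0003 -0.1085  0.015 ]
```

send_rows(steps=[0,0.0015,-0.0015,0.003,0,0,0.0015,-0.0015,0.006,0,0,0.001,-0.0015,0.0075,0,0,0.001,-0.0015,0.0085,0,0,0.001,-0.0015,0.0085,0])

```text
time: 7.12
position: [0.541, -0.1568, 0.0909]
tool_rot: [0.095, 0.995, -0.001, 0.002]
ft_force: [0.7, 0.3, 2.4]
grip_width: 0.0005
```

send_rows(steps=[0,-0.0005,0,0.001,0,0,-0.0007,0,0.002,0,0,-0.001,0,0.003,0,0,-0.001,0,0.003,0])

```text
time: 7.62
position: [0.5421, -0.1571, 0.0879]
tool_rot: [0.095, 0.995, -0.001, 0.003]
ft_force: [-0.7, 0.2, 2.1]
grip_width: 0.0002
```

send_rows(steps=[0,-0.0003,0,0.001,0,0,-0.0007,0,0.002,0,0,-0.001,0,0.003,0,0,-0.0015,0,0.004,0,0,-0.0018,0,0.005,0,0,-0.0018,0,0.005,0])

```text
time: 8.38
position: [0.5437, -0.1574, 0.0835]
tool_rot: [0.095, 0.995, -0.001, 0.002]
ft_force: [-2.1, -0.4, 7.2]
grip_width: 0.0005
```

send_rows(steps=[0,-0.0004,0,0.001,0,0,-0.0007,0,0.002,0,0,-0.0007,0,0.002,0])

```text
time: 8.75
position: [0.5441, -0.1575, 0.0822]
tool_rot: [0.095, 0.995, -0.001, 0.002]
ft_force: [-2.6, 0.9, 7.9]
grip_width: 0.0007
```

send_rows(steps=[0,-0.0003,0,0.0005,0,0,-0.0004,0,0.001,0,0,-0.0004,0,0.001,0])

```text
time: 9.12
position: [0.5442, -0.1575, 0.0819]
tool_rot: [0.095, 0.995, -0.001, 0.002]
ft_force: [-1.7, 1.0, 7.4]
grip_width: 0.0007
```

send_rows(steps=[0,-0.0004,0,0.001,0,0,-0.0007,0,0.002,0,0,-0.0007,0,0.002,0])

```text
time: 9.5
position: [0.5447, -0.1576, 0.0807]
tool_rot: [0.095, 0.995, -0.001, 0.002]
ft_force: [-2.4, 1.0, 8.3]
grip_width: 0.0004
```

send_rows(steps=[0,-0.0004,0,0.001,0,0,-0.0007,0,0.002,0,0,-0.0007,0,0.002,0])

```text
time: 9.88
position: [0.5451, -0.1577, 0.0795]
tool_rot: [0.095, 0.995, -0.001, 0.002]
ft_force: [-2.9, 0.4, 8.5]
grip_width: 0.0009
```

send_rows(steps=[0,-0.0004,0,0.001,0,0,-0.0007,0,0.002,0,0,-0.0007,0,0.002,0])

```text
time: 10.25
position: [0.5457, -0.1578, 0.0778]
tool_rot: [0.095, 0.995, -0.001, 0.002]
ft_force: [-1.0, 0.3, 4.9]
grip_width: -0.0
```

send_rows(steps=[0,-0.0002,0,0.0005,0,0,-0.0004,0,0.001,0,0,-0.0004,0,0.001,0])

```text
time: 10.62
position: [0.5461, -0.1579, 0.0768]
tool_rot: [0.095, 0.995, -0.001, 0.002]
ft_force: [0.9, -0.0, 3.5]
grip_width: 0.0006
```

send_rows(steps=[0,-0.0002,0,0.0005,0,0,-0.0004,0,0.001,0,0,-0.0004,0,0.001,0])

```text
time: 11.0
position: [0.5465, -0.158, 0.0757]
tool_rot: [0.095, 0.995, -0.001, 0.002]
ft_force: [-0.6, 1.0, 3.4]
grip_width: 0.0003
```

send_rows(steps=[0,-0.0002,0,0.0005,0,0,-0.0004,0,0.001,0,0,-0.0004,0,0.001,0])

```text
time: 11.38
position: [0.5468, -0.158, 0.075]
tool_rot: [0.095, 0.995, -0.001, 0.002]
ft_force: [-1.6, -0.3, 5.5]
grip_width: 0.0008
```

send_rows(steps=[0,-0.0002,0,0.0005,0,0,-0.0004,0,0.001,0,0,-0.0004,0,0.001,0])

```text
time: 11.75
position: [0.5469, -0.1581, 0.0745]
tool_rot: [0.095, 0.995, -0.001, 0.001]
ft_force: [-3.1, 0.1, 8.4]
grip_width: 0.0003
```

```bash
python3 -c "
from h import *
from rig import cams
shift(O+Rc@(F0+np.array([-.0065,-.110,0.0064])))
for n in ['wrist','side']:
    c=cams.camera(n);im=c['color'][:,:,::-1];np.savez(n+'4.npz',**c)
    cv2.imwrite('pics/%s4.png'%n,im if n=='wrist' else cv2.resize(im[120:320,180:380],None,fx=3,fy=3))
"
```

```text
pos [ 0.5469 -0.1581  0.0745] shift [ 0.0071  0.0002 -0.0169] yaw of tool y 79.11 ft [-3.08  0.08  8.37] face [-0.003  -0.1102 -0.0101]
```

View pics/wrist4.png

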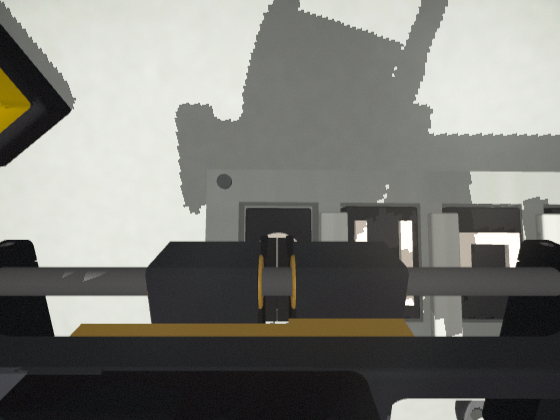

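```bash
python3 -c "
from h import *
for n in ['wrist3','wrist4']:
    c=dict(np.load(n+'.npz'));f=toface(cloud(c).reshape(-1,3));b=c['color'].reshape(-1,3).max(1)
    for y in (-.11,-.054,.002,.058):
        k=(abs(f[:,1]-y)<.017)&(f[:,0]>-.028)&(f[:,0]<.02)&(abs(f[:,2])<.03)
        print(n,y,k.sum(),np.percentile(f[k,2],[2,20,50,80,98]).round(4))
"
```

```text
wrist3 -0.11 1626 [-0.0001  0.0008  0.0021  0.0041  0.0052]
wrist3 -0.054 1465 [-0.0136 -0.0126 -0.0118 -0.0095 -0.0082]
wrist3 0.002 1626 [-0.0005  0.0007  0.0017  0.0039  0.0051]
wrist3 0.058 1557 [-0.0004  0.0005  0.0013  0.0036  0.0048]
wrist4 -0.11 2669 [-0.0184 -0.0175 -0.0167  0.0089  0.0259]
wrist4 -0.054 2657 [-0.0002  0.0007  0.0014  0.0036  0.0049]
wrist4 0.002 3563 [-0.0003  0.0006  0.0014  0.0038  0.0049]
wrist4 0.058 31 [-0.0008  0.0001  0.0004  0.001   0.0019]
```

The bars key is up (its marks went from −8 to +5 mm relative to the face), and the force has passed its drop and risen on the end stop. I'll lift off slowly and check.

send_rows(steps=[0,0.002,0,-0.005,0,0,0.006,0,-0.015,0,0,0.01,0,-0.03,0,0,0.01,0,-0.07,0,0,0.01,0,-0.12,0,0,0.01,0,-0.14,0,0,0.01,0,-0.14,0])

```text
time: 12.72
position: [0.5377, -0.1562, 0.217]
tool_rot: [0.095, 0.995, -0.002, 0.004]
ft_force: [0.4, -0.1, 0.8]
grip_width: 0.0003
```

```bash
python3 -c "
from h import *
from rig import cams
c=cams.camera('wrist');im=c['color'][:,:,::-1];np.savez('wrist5.npz',**c);cv2.imwrite('pics/wrist5.png',im)
f=toface(cloud(c).reshape(-1,3))
for y in (-.11,-.054,.002,.058):
        k=(abs(f[:,1]-y)<.017)&(f[:,0]>-.028)&(f[:,0]<.02)&(abs(f[:,2])<.03)
        print(y,k.sum(),np.percentile(f[k,2],[2,20,50,80,98]).round(4))
k=(f[:,2]>.03)&(f[:,2]<.06)&(abs(f[:,0])<.06)&(f[:,1]>.09)&(f[:,1]<.16);print(k.sum(), f[k,1].min() if k.any() else 0, f[k,1].max() if k.any() else 0)
shift(w2([.026,.122,.025]))
"
```

```text
-0.11 1445 [-0.0167 -0.0156 -0.0144 -0.0123 -0.0112]
-0.054 1627 [-0.0004  0.0006  0.0014  0.0037  0.0051]
0.002 1626 [-0.0004  0.0006  0.0016  0.0039  0.005 ]
0.058 1561 [-0.0004  0.0005  0.0014  0.0036  0.005 ]
658 0.12627829758423562 0.1312281951894155
pos [ 0.5367 -0.1557  0.2154] shift [-0.0269  0.232   0.0974] yaw of tool y 79.11 ft [-0.05 -0.58 -0.24] face [ 0.0353 -0.1099  0.1259]
```

View pics/wrist5.png

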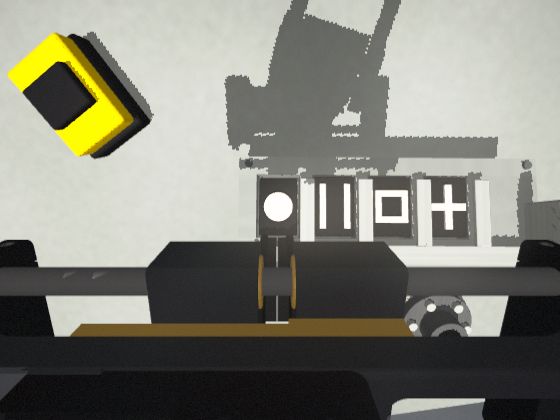

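The disc key stays latched (mark 11 mm below the face, about 16.5 mm pressed), and the other three are up. Next I'll close the gate.

send_rows(steps=[0.036,-0.013,0.12,0,0,0.036,-0.027,0.244,0,0,0.036,-0.027,0.244,0,0,0.036,-0.027,0.244,0,0,0.036,-0.027,0.244,0,0,0.036,-0.027,0.244,0,0])

```text
time: 13.52
position: [0.6081, 0.0787, 0.2131]
tool_rot: [0.094, 0.996, -0.002, 0.0]
ft_force: [-0.8, -0.8, 0.6]
grip_width: 0.0356
```

```bash
python3 -c "
from h import *
from rig import cams
c=cams.camera('wrist');im=c['color'][:,:,::-1];cv2.imwrite('pics/wrist6.png',im)
shift(w2([.026,.134,.025]))
"
```

```text
pos [0.6082 0.0779 0.2134] shift [-0.0012  0.0012  0.096 ] yaw of tool y 79.08 ft [ 0.5  -0.2   0.77] face [0.0576 0.1332 0.1157]
```

View pics/wrist6.png

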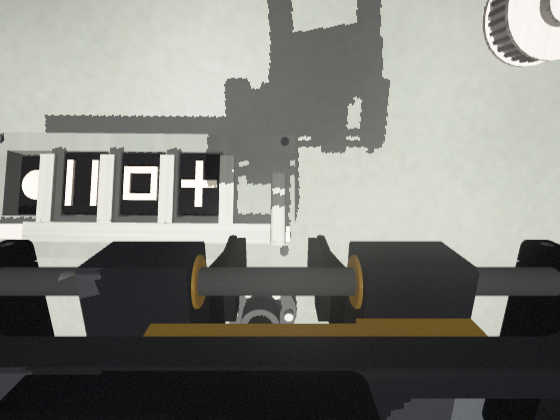

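The paddle is at (278,205), centred between the fingers at columns 235 and 320. I'll descend, then push right.

send_rows(steps=[0.036,-0.001,0.001,0.05,0,0.036,-0.001,0.001,0.085,0,0.036,-0.001,0.001,0.096,0,0.036,-0.001,0.001,0.096,0])

```text
time: 14.08
position: [0.6093, 0.0771, 0.1172]
tool_rot: [0.096, 0.995, -0.002, 0.0]
ft_force: [-0.9, -0.6, 0.4]
grip_width: 0.0362
```

send_rows(steps=[0.036,0,-0.006,0,0,0.036,0,-0.012,0,0,0.036,0,-0.017,0,0,0.036,0,-0.022,0,0,0.036,0,-0.027,0,0,0.036,0,-0.031,0,0,0.036,0,-0.034,0,0,0.036,0,-0.035,0,0])

```text
time: 15.08
position: [0.6025, 0.0425, 0.1172]
tool_rot: [0.096, 0.995, -0.002, 0.0]
ft_force: [1.3, 1.5, 0.5]
grip_width: 0.0361
```

```bash
python3 -c "
from h import *
shift(w2([.026,.094,.025]))
"
```

```text
pos [0.6025 0.0425 0.1172] shift [ 0.     -0.0034 -0.0002] yaw of tool y 78.97 ft [1.27 1.48 0.48] face [0.026  0.0974 0.0248]
```

send_rows(steps=[0.036,0,-0.002,0,0,0.036,0,-0.003,0,0,0.036,0,-0.003,0,0])

```text
time: 15.45
position: [0.6019, 0.0397, 0.1171]
tool_rot: [0.096, 0.995, -0.002, -0.0]
ft_force: [1.6, 2.1, -0.2]
grip_width: 0.0363
```

send_rows(steps=[0.036,0,-0.001,0,0,0.036,0,-0.0015,0,0])

```text
time: 15.7
position: [0.6019, 0.0397, 0.1171]
tool_rot: [0.097, 0.995, -0.001, 0.0]
ft_force: [2.3, 7.5, 1.1]
grip_width: 0.0365
```

send_rows(steps=[0.036,0,-0.001,0,0,0.036,0,-0.0015,0,0])

```text
time: 15.95
position: [0.6019, 0.0396, 0.1171]
tool_rot: [0.097, 0.995, 0.001, 0.001]
ft_force: [0.9, 7.3, -0.3]
grip_width: 0.0363
```

At the closed stop (7.5 N, no further motion). I'll back off, lift, and move clear.

send_rows(steps=[0.036,0,0.012,0,0,0.036,0,0.012,0,0,0.036,0,0.012,-0.05,0,0.036,0,0.012,-0.1,0,0.036,0,0.07,-0.12,0,0.036,0.05,0.12,-0.12,0,0.036,0.1,0.15,-0.12,0,0.036,0.1,0.15,-0.12,0])

```text
time: 16.95
position: [0.5282, 0.2082, 0.2369]
tool_rot: [0.094, 0.996, -0.0, -0.001]
ft_force: [0.4, 0.2, 0.0]
grip_width: 0.0362
```

```bash
python3 -c "
from h import *
from rig import cams,robot
for n in ['top','side']:
    c=cams.camera(n);im=c['color'][:,:,::-1]
    cv2.imwrite('pics/%s7.png'%n,cv2.resize(im[150:310,210:390],None,fx=3.5,fy=3.5))
    f=toface(cloud(c).reshape(-1,3))
    k=(f[:,2]>.03)&(f[:,2]<.053)&(abs(f[:,0])<.06)&(f[:,1]>.08)&(f[:,1]<.15);print(n,k.sum(), f[k].min(0).round(4),f[k].max(0).round(4))
    k=(c['color'].reshape(-1,3).min(1)>(140 if n=='top' else 120))&(abs(f[:,0])<.025)
    for y in (-.11,-.054,.002,.058):
        g=f[k&(abs(f[:,1]-y)<.022)&(abs(f[:,1]-y)>.008)];print(y,len(g),np.median(g,0).round(4))
o=robot.get_obs();print(o['position'],o['ft_force'],o['joint_velocities'].round(3))
"
```

```text
top 165 [-0.0038  0.0997  0.0313] [0.0558 0.112  0.0528]
-0.11 18 [ 0.0002 -0.1    -0.0108]
-0.054 97 [ 0.0008 -0.0632  0.0056]
0.002 74 [ 0.0013 -0.0071  0.0056]
0.058 18 [0.0013 0.0496 0.0061]
side 163 [-0.0018  0.0944  0.0301] [0.0571 0.1127 0.0515]
-0.11 20 [-0.0008 -0.1206 -0.0124]
-0.054 23 [-0.0011 -0.0675  0.0039]
0.002 21 [-0.0003 -0.0114  0.0033]
0.058 7 [-0.0003  0.0467  0.0034]
[0.53200293 0.20624156 0.23727177] [ 0.19062246  0.65593087 -0.18992637] [-0.038  0.015 -0.034 -0.004 -0.004 -0.002]
```

View pics/top7.png

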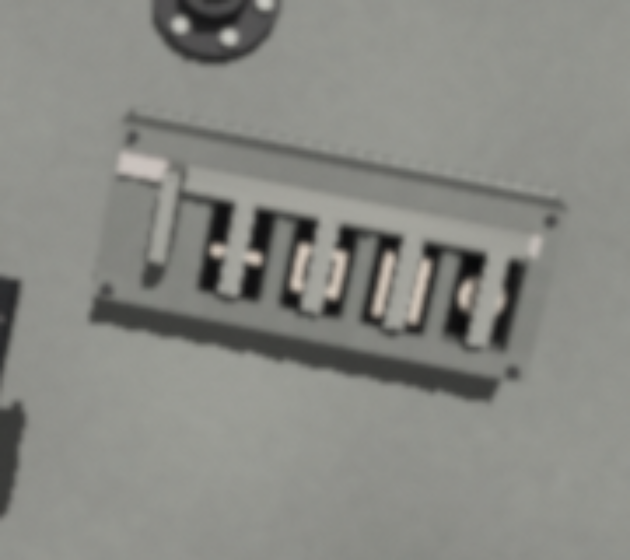

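View pics/side7.png

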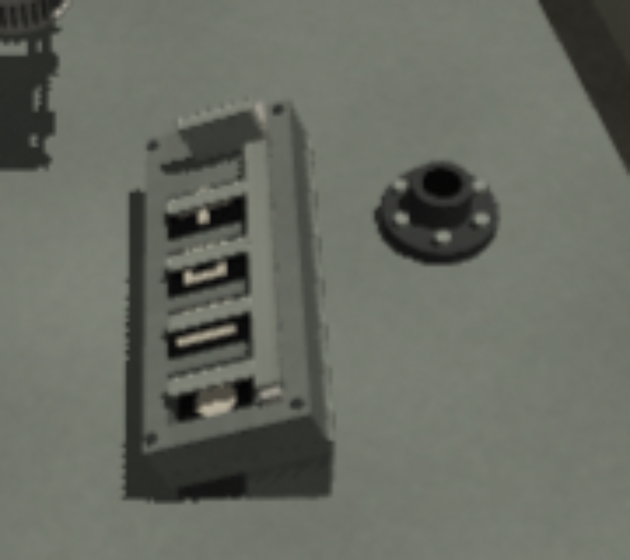

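The top and side views both show the gate closed over the keys (paddle in the top view at 0.0997–0.112), the disc key down, the other three up, and the robot clear of everything. I'll hand in.

```bash
python3 -c "
from rig import hand_in
hand_in()"
```

```text
the job is handed in; nothing more can be done
```

The console is switched to the disc range and the job is handed in, about 17 s into the 56 s allowed. The hand-in gives no verdict.

- **Gate opened:** I pushed the paddle left until it stopped at about 7.5 N. Its position matched the full 28 mm of travel.
- **Disc key pressed:** I pressed square to the face. The force climbed to about 9 N, dropped to about 3.5 N at the latch, and rose again on the end stop to about 9 N. That is well under the 25 N limit. The bars key jumped up.
- **Gate closed:** I pushed the paddle back to its closed stop at about 7.5 N, then moved the arm clear.

**Last checks:** The top and side cameras agreed.
- The disc mark is 11 to 12 mm below the face, about 16.5 mm pressed in.
- The other three keys are up, with their marks 3 to 6 mm out of the face.
- The paddle is back at 0.106 m, so the gate is closed.
- The robot touches nothing.
- I did not measure the battery block, pulley or flange again. The arm stayed above them all the time and no contact force showed up.

**Disagreement:** The key-row line lies about 18 mm towards the front of the console's measured middle. I had first taken it to be straight above the middle. The key marks and paddle in both cameras showed the offset, and I corrected for it before moving.

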